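# Roll a pipe stub into the V-block and up to its stop

## Robot

A 7-joint arm with a two-finger parallel gripper is mounted at the origin on the work surface. World frame = base frame: x ahead of the robot, y to its left, z up, the work surface at z = 0. Lengths are in m, angles in rad, forces in N, time in s.
With the tool pointing down it reaches from about 0.425 to 0.875 m from the base axis. Payload 4.7 kg.
Tool frame: the origin (TCP) lies at the very end of the fingers, on their centre line; the grasp point (between the pads) lies 19 mm behind it (grip_point_offset is the distance from the TCP to the grasp point, in m); z points along the fingers, y is the direction in which the jaws open and shut (so a half turn about z gives the same grasp; the last joint's range is limited). The gripper opens to 85 mm and grips with 20 to 120 N. Pads are 22 mm wide; open, the fingers measure 114 mm over their backs; the gripper's body (76 mm by 85 mm) begins 54 mm behind the grasp point. The pads swing forward as they close: fully open they stand 13 mm farther back than shut.
Start: joints at [1.32, 0.321, -0.07, 1.45, 0.023, 1.371, -0.057], TCP at [0.17, -0.627, 0.231] pointing down, gripper open.
Joint ranges: [-2.86, 2.86], [-0.3, 2.09], [-1.38, 1.24], [0.06, 2.45], [-1.56, 4.7], [0.09, 2.05], [-2.69, 2.69]. Speed limits (rad/s): [2.57, 2.57, 3.14, 3.14, 3.14, 3.14, 3.14].

## Interface

Orientations are given as a 3x3 rotation matrix whose columns are the frame's x, y, z axes.
In Python, from plant import state, capture, finish_job, outline_of, landmark_of, grip_point_offset gives the robot as it stands.
- The arm moves only by the tool play_rows, never from a script. Its argument "series" is a list of rows, each a list of 5 numbers: the finger opening in mm, from 0 to 85.4, then the shift along the tool's x, y, z in units of 30 mm (1.0 is 30 mm), then the turn about the tool's z in units of 10 degrees (1.0 is 10 degrees). A call has 1 to 20 rows; each row shifts and turns the commanded pose from where the row before left it, along the tool's axes as they then stand; what a row does not reach is not made up. A row lasts 1/8 s, in which the tool goes at most 62.5 mm and 10.7 degrees, less where a joint would pass 70% of its speed; a pose out of reach is approached as far as the arm can. A call is refused whole if a number of a shift passes 1 or a number of a turn 1, either way. A call with a gripper value outside its range is refused whole. The fingers move at their own pace and stop on an object; "newtons" is the grip in N (left out, the last holds). Time passes only in rows, so rows that do not move let the fingers close. It gives the time, the measured TCP pose, the force and the opening at its end, in the units of the state.
- state(): the state, without advancing time (a new reading comes with each control period).
- capture(name): name is "scene" or "side" or "wrist"; returns a dict with "image" (384x512x3 uint8, blue, green, red), "fx", "fy", "cx", "cy" (pixels), "k1" (the pictures are not rectified: a ray, as slopes to the right and down, at radius r is drawn at 1 + k1 r^2 times it, then the intrinsics apply), "R" (3x3) and "t" (3): a world point X has camera coordinates R X + t; the wrist camera has in their place "mount" (4x4, takes a point from camera to tool coordinates, whose origin is the TCP and whose axes are the flange's). Camera axes: x right, y down, z forward; pixel columns grow to the right and rows downward; lengths in m; the calibration is good to about 2 mm. A picture is of the moment at which its call begins: read the wrist's pose just before it. There is no depth.
- finish_job(): hands the job in, once; it reports no verdict.
Trained networks look in the newest picture that a camera, given by its name, has taken for a name from the list of things; names that differ only in an ending like _2 or _b are one class to them, and where a whole thing is asked for, a point or a joint stands for the part that bears it (a point fixed in the world has none). Each returns a list of dicts, best first, with "conf" (0 to 1); they miss things now and then, are a little off and sometimes report something else, mostly with a low value. They report only what shows in the picture. A call takes as long as a camera call. They do not tell look-alikes from the thing itself.
- outline_of(camera, query): "region" (384x512 bool, what is visible of it) and "position" ([column, row] in pixels, amid what is visible of it).
- landmark_of(camera, query): "position" ([column, row] in pixels: a listed point, or the origin of a listed thing).
The state is a dict: "t": time; "q": joint angles; "joint_velocities": joint speeds; "joint_torque": joint torques, N m; "tcp_pos": TCP position; "eef_rot": TCP orientation; "wrist_force": force on the tool from outside, world axes, zero at the start; "torque": the same for the moment, N m; "grip_width": finger opening in m.
Only numpy, scipy, OpenCV 4.12 (cv2) and the standard library are available. Lean on these libraries where they do the work, as an engineer would, in place of code of your own. Each camera call takes 0.05 s, during which the arm holds its last target.

## Task

Push the loose steel pipe stub with your fingers so that it rolls over the bench, up the blue ramp and down into the groove of the V-block; then push its end with a fingertip until its other end rests against the red stop plate. Never pick the pipe up, and leave the can, the jar and the wrench where they are.

Things in the scene. Friction and masses are not known exactly. Their poses are not given: they have to be found in the camera images.
- pipe: loose steel pipe stub, polished and slippery (friction about 0.35), 45 mm outer diameter, 140 mm long, yellow line along it, 0.25 to 0.5 kg, on the bench on the ramp side, up to 0.15 rad off the groove's direction. It rolls square to its own axis, straightens when pushed evenly against the ramp, and then is 5 to 65 mm short of the stop. Origin: middle of its axis (22.5 mm up); y = its axis; x, z turn as it rolls
- vblock: V-block fixed to the bench, 140 mm long. Origin on the bench below the bottom of the groove, midway along it; y along the groove, x across it, z up. Blue ramp at -x, red stop at +y, open at -y. Groove faces slope 30 degrees, from the bottom (3 mm high) up to the entrance edge and to x = +28 mm (19.2 mm high); a flat blue back goes on to x = +48 mm
- edge (a point): entrance edge between ramp and groove, at mid-length: 16 mm from the groove's bottom towards -x of the V-block, 12.2 mm above the bench. The ramp rises to it evenly from the bench, starting 52 mm farther out (V-block x = -68 mm), over the whole 140 mm length. Fingertips that reach below the pipe's axis roll it up; held above the axis they jam it on the ramp
- seat (a point): where the middle of the pipe's axis must finish: V-block x = 0, y = 0, 29 mm above the bench; the pipe then lies in the groove and touches the stop. Lying in the groove it slides along it with 1 to 4 N of push
- stop (a point): point on the inner face of the red stop plate at the height of the seated pipe's axis: V-block x = 0, y = +70 mm, 29 mm above the bench. The plate is 8 mm thick, 45 mm high, and spans V-block x = -22 to +38 mm
- can: bystander: red can with a paper label, 60 mm diameter, 100 mm tall, upright; origin at the centre of its underside
- jar: bystander: amber jar with a black cap, 56 mm diameter, 70 mm tall, upright; origin at the centre of its underside
- wrench: bystander: steel wrench 160 mm long, lying flat along its x axis; origin at its middle underneath
Not all that is in view belongs to the job. Leave any orange look-alike of the pipe alone.

How it is judged:
On the way, in this order (a step that is already met when the one before it is completed fails the run):
1. the pipe has been rolled at least 60 degrees about its axis on the bench or ramp (angle between pipe's own z axis and vertical above 1.05 rad and x of pipe in the frame of vblock below -0.02 m), for 0.05 s.
2. the pipe lies in the groove (x of pipe in the frame of vblock between -0.005 and 0.005 m and z of pipe in the frame of vblock below 0.032 m and angle between the y axis of pipe and the y axis of vblock, either way round below 0.06 rad), for 0.2 s.
At the end, for the whole second after the job is handed in: the pipe lies at rest in the groove (axis within 4 mm of the groove's middle, at 25 to 32 mm height, parallel within 0.04 rad) with its end within 4 mm of the red stop plate (x of pipe in the frame of vblock between -0.004 and 0.004 m and z of pipe in the frame of vblock between 0.025 and 0.032 m and angle between the y axis of pipe and the y axis of vblock, either way round below 0.04 rad and y of pipe in the frame of vblock between -0.004 and 0.004 m and linear speed of pipe below 0.01 m/s); the robot touches nothing.
It fails at once if the pipe is lifted off the bench (height (world z) of pipe above 0.033 m and x of pipe in the frame of vblock below -0.08 m).
It fails at once if the pipe is lifted over the V-block (height (world z) of pipe above 0.048 m).
It fails at once if the can is moved more than 15 mm (distance of can from where it was at the start of the episode above 0.015 m).
It fails at once if the jar is moved more than 15 mm (distance of jar from where it was at the start of the episode above 0.015 m).
It fails at once if the wrench is moved more than 15 mm (distance of wrench from where it was at the start of the episode above 0.015 m).
It also fails if it takes over 53 s, if anything falls off the work surface, if the arm or the gripper's body presses on something with over 40 N, if the wrist force passes 120 N, or if a joint passes its speed limit or range.

## Working session

There is one attempt and no reset: what is moved stays moved. The work goes in short steps, Python scripts to look and compute and a tool call to move; the robot and the scene stay as the last step left them, time stands still between calls to the robot, and variables do not carry over. Pictures are saved under pics/ and viewed, and the job is handed in when it is done.

Besides the shell and the picture viewer there is one more tool, called after "Emit:" by a JSON object that holds its "fn" and its "kwargs", one argument or row to a line. play_rows: Moves the arm, as the interface text tells. Its arguments: {"type":"object","properties":{"series":{"type":"array"},"newtons":{"type":"number"}},"required":["series"]}

```bash
mkdir -p pics
cat > h.py <<'E'
import numpy as np, cv2
from plant import *
def save(c,n): cv2.imwrite('pics/'+n+'.png',c['image'])
def cam(c,s=None):
    if 'R' in c: return np.array(c['R']),np.array(c['t'])
    M=np.array(c['mount']); s=s or state()
    R=np.array(s['eef_rot']); p=np.array(s['tcp_pos'])
    Rc=R@M[:3,:3]; tc=R@M[:3,3]+p
    return Rc.T,-Rc.T@tc
def ray(c,px,s=None):
    R,t=cam(c,s)
    d=np.array([(px[0]-c['cx'])/c['fx'],(px[1]-c['cy'])/c['fy']])
    u=cv2.undistortPoints(np.array([[px]],float),np.array([[c['fx'],0,c['cx']],[0,c['fy'],c['cy']],[0,0,1]]),np.array([c['k1'],0,0,0.]))[0,0]
    return -R.T@t, R.T@np.array([u[0],u[1],1.])
def onz(c,px,z,s=None):
    o,d=ray(c,px,s); return o+d*(z-o[2])/d[2]
def proj(c,X,s=None):
    R,t=cam(c,s)
    K=np.array([[c['fx'],0,c['cx']],[0,c['fy'],c['cy']],[0,0,1]])
    return cv2.projectPoints(np.atleast_2d(X).astype(float),cv2.Rodrigues(R)[0],t,K,np.array([c['k1'],0,0,0.]))[0][:,0]
E
python3 - <<'E'
from h import *
np.set_printoptions(precision=4,suppress=True)
s=state(); print(s['t'],s['tcp_pos'],s['eef_rot'],s['wrist_force'],grip_point_offset)
for n in ['scene','side','wrist']:
    c=capture(n); save(c,n+'0')
    R,t=cam(c); print(n,-R.T@t,c['fx'],c['k1'])
    for q,z in [('pipe',.0225),('vblock',0),('edge',.0122),('seat',.029),('stop',.029),('can',0),('jar',0),('wrench',0)]:
        for l in landmark_of(n,q)[:3]:
            print(n,q,l['conf'],l['position'],onz(c,l['position'],z))
E
```

```text
0.0 [ 0.1699 -0.6268  0.2302] [[ 0.9651  0.2618 -0.0006]
 [ 0.2618 -0.9651  0.0018]
 [-0.0001 -0.0019 -1.    ]] [-0.1149  0.1422 -1.1024] 0.0187
scene [1.0087 0.1092 0.8066] 362.44795817430065 -0.0844042597744552
scene pipe 0.95 [228.3, 249.7] [ 0.7476 -0.0703  0.0225]
scene pipe 0.88 [294.2, 297.7] [0.7962 0.1067 0.0225]
scene vblock 0.96 [233.2, 199.5] [ 0.6107 -0.1195  0.    ]
scene edge 0.65 [228.0, 191.1] [ 0.599  -0.1383  0.0122]
scene edge 0.59 [230.6, 199.4] [ 0.6188 -0.1222  0.0122]
scene seat 0.92 [228.3, 192.3] [ 0.6106 -0.1309  0.029 ]
scene stop 0.77 [202.4, 186.2] [ 0.6184 -0.1991  0.029 ]
scene can 0.81 [252.7, 161.5] [ 0.4823 -0.1179  0.    ]
scene jar 0.7 [168.6, 202.7] [ 0.6804 -0.2697  0.    ]
scene wrench 0.8 [311.8, 168.0] [0.4435 0.0381 0.    ]
side [0.2798 0.3796 0.6475] 372.2856097046036 -0.09441270436748167
side pipe 0.76 [224.7, 170.8] [ 0.7488 -0.072   0.0225]
side pipe 0.74 [184.8, 275.8] [0.6116 0.1868 0.0225]
side pipe 0.71 [153.7, 207.0] [0.7908 0.1132 0.0225]
side vblock 0.65 [282.4, 192.8] [ 0.6101 -0.1212  0.    ]
side edge 0.85 [277.0, 185.8] [ 0.6272 -0.1215  0.0122]
side seat 0.78 [283.4, 183.1] [ 0.6119 -0.1247  0.029 ]
side can 0.78 [330.8, 222.2] [ 0.4742 -0.1194  0.    ]
side can 0.28 [280.7, 184.7] [ 0.6293 -0.1398  0.    ]
side jar 0.67 [299.4, 149.1] [ 0.6705 -0.2771  0.    ]
side wrench 0.57 [301.3, 276.1] [ 0.447   0.0333 -0.    ]
wrist [ 0.237  -0.6091  0.3743] 280.0198863019148 -0.0021388355397796207
```

View pics/scene0.png

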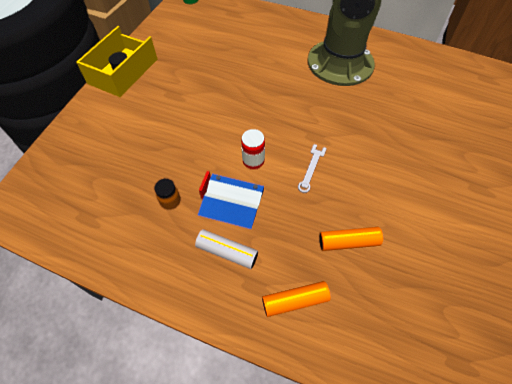

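View pics/side0.png

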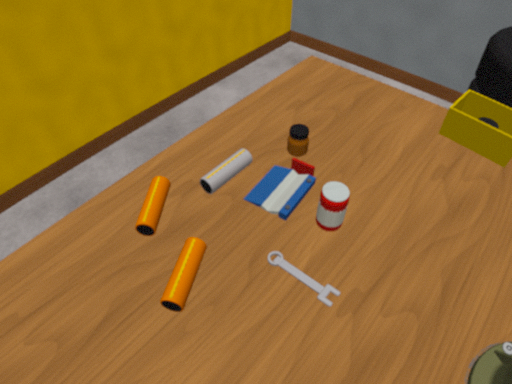

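Run:
```python
import cv2
a=cv2.imread('pics/scene0.png')[160:280,170:300]; b=cv2.imread('pics/side0.png')[135:235,190:330]
cv2.imwrite('pics/zs.png',cv2.resize(a,None,fx=5,fy=5,interpolation=cv2.INTER_CUBIC)[:600])
cv2.imwrite('pics/zd.png',cv2.resize(b,None,fx=5,fy=5,interpolation=cv2.INTER_CUBIC))
```

```text
(no output)
```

View pics/zs.png

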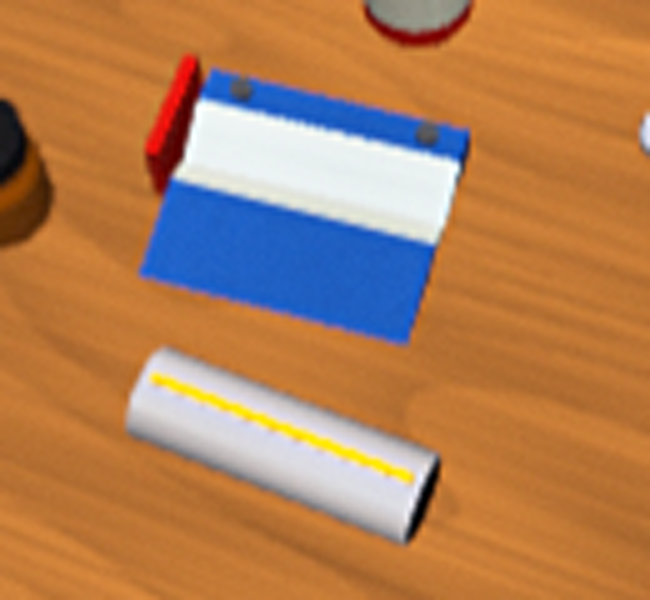

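View pics/zd.png

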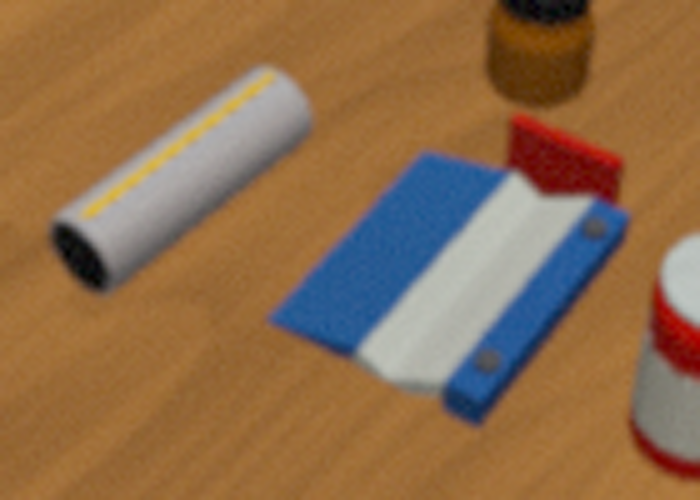

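```bash
cat >> h.py <<'E'
from scipy.optimize import least_squares, minimize
def pose2(p):
    c,s=np.cos(p[2]),np.sin(p[2]); return np.array([[c,-s,0],[s,c,0],[0,0,1]]),np.array([p[0],p[1],0])
def cylpts(p,z):
    R,t=pose2(p); a=np.linspace(0,2*np.pi,40)
    P=np.concatenate([np.c_[.0225*np.cos(a),0*a+y,.0225*np.sin(a)+z] for y in(-.07,.07)])
    return P@R.T+t
def hullmask(c,P,s=None,k=8):
    h=cv2.convexHull((proj(c,P,s)*k+ (k-1)/2).astype(np.float32)).astype(np.int32)
    m=np.zeros((384*k//2,512*k//2),np.uint8); cv2.fillConvexPoly(m,h//2,1)
    return cv2.resize(m.astype(np.float32),(512,384),interpolation=cv2.INTER_AREA)
def fitpipe(views,p0,z=.0225):
    # views: (c, mask, s)
    f=lambda p: sum(np.abs(hullmask(c,cylpts(p,z),s)-m).sum()/m.sum() for c,m,s in views)
    p0=np.array(p0,float)
    r=minimize(f,p0,method='Nelder-Mead',options=dict(initial_simplex=[p0,p0+[.01,0,0],p0+[0,.01,0],p0+[0,0,.1]],xatol=1e-5,fatol=1e-5,maxiter=200))
    return r.x,r.fun/len(views)
def pipemask(n,c,near):
    best=None
    for o in outline_of(n,'pipe'):
        if np.hypot(*(np.array(o['position'])-near))<25: return o['region'].astype(np.float32)
E
python3 - <<'E'
from h import *
np.set_printoptions(precision=4,suppress=True)
cs,cd=capture('scene'),capture('side')
M=[(-.068,.07,0),(-.068,-.07,0),(-.016,-.07,.0122),(-.016,.07,.0122),(.028,-.07,.0192),(.028,.07,.0192),(.048,-.07,.0192),(.048,.07,.0192)]
S=[(141,275),(408,343),(435,243),(175,180),(462,160),(200,98),(470,130),(210,70)]
D=[(425,152),(270,320),(357,352),(510,170),(447,388)]
M=np.array(M);S=np.array(S)/5-.4+[170,160];D=np.array(D)/5-.4+[190,135]
def res(p,parts=False,use='b'):
    R,t=pose2(p); W=M@R.T+t
    a=proj(cs,W)-S; b=proj(cd,W[:5])-D
    return dict(b=np.r_[a,b],s=a,d=b)[use].ravel()
for u in 'bsd':
    r=least_squares(res,[.611,-.122,-np.pi+.1],kwargs=dict(use=u)); print(u,r.x,np.abs(r.fun).mean()); 
v=least_squares(res,[.611,-.122,-np.pi+.1]).x; print(res(v).reshape(-1,2).round(1).tolist())
ms=pipemask('scene',cs,[228,249]);md=pipemask('side',cd,[225,171])
for V in ([(cs,ms,None)],[(cd,md,None)],[(cs,ms,None),(cd,md,None)]):
    p,f=fitpipe(V,[.748,-.071,v[2]]); print('pipe',p,f)
R,t=pose2(v); print('in vblock',R.T@(np.r_[p[:2],0]-t),p[2]-v[2])
print(state()['t'])
E
```

```text
b [ 0.6088 -0.1227 -3.0318] 0.39398299595067954
s [ 0.6088 -0.1225 -3.0324] 0.30400671530561674
d [ 0.609  -0.1232 -3.0295] 0.5161146942257175
[[-0.2, 0.2], [0.1, 0.3], [0.4, -0.2], [-0.7, -0.5], [-0.4, 0.2], [-0.3, 0.3], [0.1, -0.3], [0.3, -0.3], [-0.4, -0.0], [-0.9, 0.6], [0.6, 0.2], [0.7, 0.8], [-0.5, -0.7]]
pipe [ 0.7458 -0.0765 -3.1756] 0.056513410061597824
pipe [ 0.7478 -0.0744 -3.136 ] 0.04002491012215614
pipe [ 0.747  -0.0749 -3.1557] 0.06417325139045715
in vblock [-0.1426 -0.0323  0.    ] -0.12388258307105726
1.55
```

```bash
cat >> h.py <<'E'
V=np.array([.6088,-.1227,-3.032])
def tov(w): R,t=pose2(V); return R.T@(np.array(w)-t)
def fromv(v): R,t=pose2(V); return R@np.array(v)+t
def togo(v,s=None):
    "shift in tool units to v-frame target"
    s=s or state(); R=np.array(s['eef_rot'])
    return R.T@(fromv(v)-np.array(s['tcp_pos']))/.03
def where():
    s=state(); R=np.array(s['eef_rot']); y=R[:,1]; Rv,_=pose2(V); yv=Rv.T@y
    print('t %.2f tcpv'%s['t'],tov(s['tcp_pos']).round(4),'yaw err of tool y to v y (deg)',np.degrees(np.arctan2(-yv[0],yv[1])).round(2),'F',(Rv.T@np.array(s['wrist_force'])).round(2),'w',round(s['grip_width'],4))
E
python3 - <<'E'
from h import *
where()
s=dict(state()); s['eef_rot']=np.c_[[.994,.1095,0],[.1095,-.994,0],[0,0,-1]]
print(togo([-.21,-.035,.1],s))
E
```

```text
t 1.55 tcpv [0.4912 0.4537 0.2313] yaw err of tool y to v y (deg) 8.9 F [ 0.4  -0.52 -0.37] w 0.0857
[ 23.37702675 -16.28605389   4.37750977]
```

Emit:
{"fn": "play_rows", "kwargs": {
  "series": [
    [60, 0, 0, 0, 0.89],
    [60, 0.98, -0.68, 0.1, 0],
    [60, 0.98, -0.68, 0.1, 0],
    [60, 0.98, -0.68, 0.1, 0],
    [60, 0.98, -0.68, 0.1, 0],
    [60, 0.98, -0.68, 0.1, 0],
    [60, 0.98, -0.68, 0.1, 0],
    [60, 0.98, -0.68, 0.1, 0],
    [60, 0.98, -0.68, 0.1, 0],
    [60, 0.98, -0.68, 0.1, 0],
    [60, 0.98, -0.68, 0.1, 0],
    [60, 0.98, -0.68, 0.1, 0],
    [60, 0.98, -0.68, 0.1, 0],
    [60, 0.98, -0.68, 0.1, 0],
    [60, 0.98, -0.68, 0.1, 0],
    [60, 0.98, -0.68, 0.1, 0],
    [60, 0.98, -0.68, 0.1, 0],
    [60, 0.98, -0.68, 0.1, 0],
    [60, 0.98, -0.68, 0.1, 0],
    [60, 0.98, -0.68, 0.1, 0]
  ]
}}

```text
t: 4.05
tcp_pos: [0.6838, -0.1805, 0.1742]
eef_rot: [[0.994, 0.109, 0.0], [0.109, -0.994, -0.0], [0.0, 0.0, -1.0]]
wrist_force: [-0.6, 0.2, -0.7]
grip_width: 0.0601
```

Run:
```python
from h import *
where(); print(togo([-.21,-.035,.1]))
```

```text
t 4.05 tcpv [-0.0683  0.0656  0.1742] yaw err of tool y to v y (deg) -0.02 F [ 0.58 -0.22 -0.71] w 0.0601
[ 4.72313241 -3.35698094  2.47164856]
```

Emit:
{"fn": "play_rows", "kwargs": {
  "series": [
    [60, 0.95, -0.67, 0.1, 0],
    [60, 0.95, -0.67, 0.1, 0],
    [60, 0.95, -0.67, 0.1, 0],
    [60, 0.95, -0.67, 0.1, 0],
    [60, 0.93, -0.67, 0.1, 0],
    [60, 0, 0, 1, 0],
    [60, 0, 0, 1, 0],
    [60, 0, 0, 1, 0],
    [60, 0, 0, 1, 0],
    [60, 0, 0, 0, 0]
  ]
}}

```text
t: 5.3
tcp_pos: [0.8106, -0.0658, 0.0353]
eef_rot: [[0.994, 0.109, -0.007], [0.109, -0.994, 0.0], [-0.007, -0.001, -1.0]]
wrist_force: [-0.9, -0.7, -0.4]
grip_width: 0.0594
```

Run:
```python
from h import *
where()
for n in ['scene','side','wrist']:
    c=capture(n); save(c,n+'1')
    if n=='wrist': print(landmark_of(n,'pipe')[:2])
    else:
        p=proj(c,fromv([0,0,0])*0+np.array(state()['tcp_pos'])); print(n,'tcp px',p)
        a,b=p[0].astype(int)-[70,60]; im=c['image'][max(b,0):b+120,max(a,0):a+140]
        cv2.circle(im,tuple((p[0]-[max(a,0),max(b,0)]).astype(int)),1,(0,255,0),-1)
        cv2.imwrite('pics/z%s1.png'%n,cv2.resize(im,None,fx=5,fy=5))
```

```text
t 5.30 tcpv [-0.2068 -0.0345  0.0353] yaw err of tool y to v y (deg) 0.0 F [ 0.95  0.56 -0.37] w 0.0594
scene tcp px [[217.69263618 273.50517126]]
side tcp px [[203.2752779 155.2483876]]
[{'position': [258.6, 319.6], 'conf': 0.86}]
```

View pics/zscene1.png

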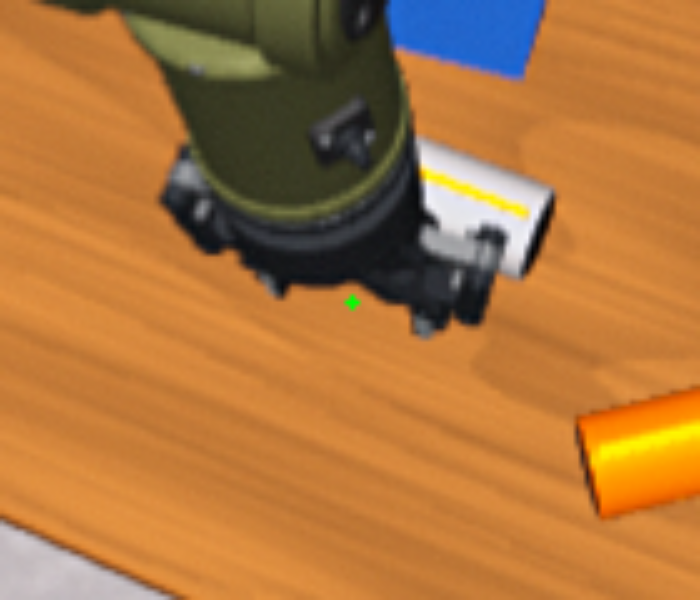

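View pics/zside1.png

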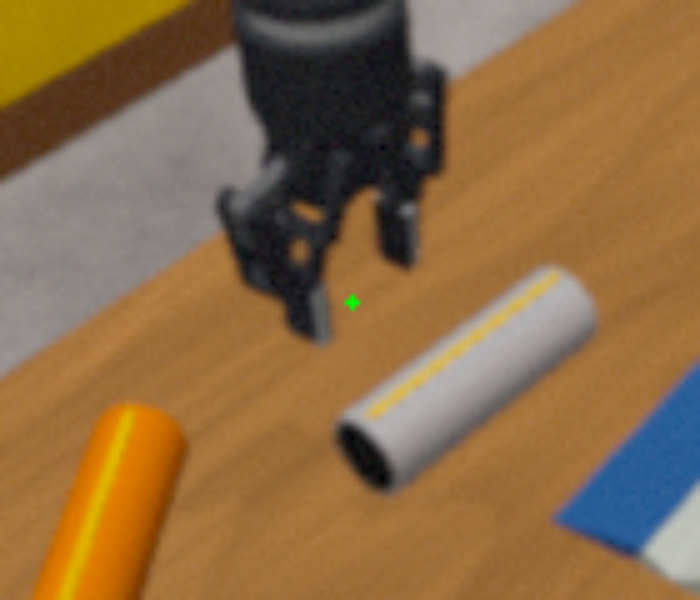

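View pics/wrist1.png

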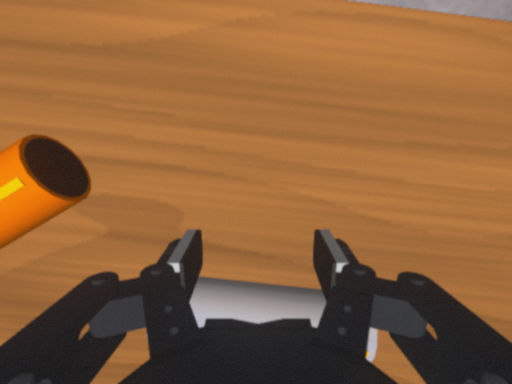

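Emit:
{"fn": "play_rows", "kwargs": {
  "series": [
    [60, 0, 0, 0.84, 0],
    [60, 0, 0, 0, 0],
    [60, -0.2, 0, 0, 0],
    [60, -0.2, 0, 0, 0],
    [60, -0.2, 0, 0, 0],
    [60, -0.2, 0, 0, 0],
    [60, -0.2, 0, 0, 0],
    [60, -0.2, 0, 0, 0],
    [60, -0.2, 0, 0, 0],
    [60, -0.2, 0, 0, 0],
    [60, -0.2, 0, 0, 0],
    [60, -0.2, 0, 0, 0],
    [60, -0.2, 0, 0, 0],
    [60, -0.2, 0, 0, 0],
    [60, -0.2, 0, 0, 0],
    [60, -0.2, 0, 0, 0],
    [60, -0.2, 0, 0, 0]
  ]
}}

```text
t: 7.62
tcp_pos: [0.7232, -0.0756, 0.0141]
eef_rot: [[0.994, 0.109, -0.0], [0.109, -0.994, -0.0], [-0.0, 0.0, -1.0]]
wrist_force: [0.1, 0.4, 0.1]
grip_width: 0.06
```

```bash
cat > look.py <<'E'
from h import *
import sys
n=sys.argv[1]
where()
p=np.array(state()['tcp_pos'])
for k in ['scene','side']:
    c=capture(k); save(c,k+n)
    q=proj(c,np.array([.66,-.1,.03]))[0].astype(int); a,b=q-[70,60]
    im=c['image'][b:b+120,a:a+140]; cv2.imwrite('pics/z%s%s.png'%(k,n),cv2.resize(im,None,fx=5,fy=5,interpolation=cv2.INTER_CUBIC)); print(k,'crop origin',a,b)
    for l in landmark_of(k,'pipe')[:3]: print(k,l['conf'],l['position'],tov(onz(c,l['position'],.0225)).round(4),tov(onz(c,l['position'],.029)).round(4))
E
python3 look.py 2
```

```text
t 7.62 tcpv [-0.1189 -0.0343  0.0141] yaw err of tool y to v y (deg) -0.01 F [-0.18 -0.34  0.07] w 0.06
scene crop origin 161 152
scene 0.64 [294.9, 298.2] [-0.212  -0.2092  0.0225] [-0.2138 -0.2091  0.029 ]
side crop origin 190 119
side 0.93 [183.3, 274.4] [-0.0409 -0.3066  0.0225] [-0.0377 -0.309   0.029 ]
side 0.83 [243.1, 181.8] [-0.0866 -0.0409  0.0225] [-0.0829 -0.0461  0.029 ]
side 0.77 [154.8, 207.5] [-0.2037 -0.2143  0.0225] [-0.1987 -0.2176  0.029 ]
```

View pics/zside2.png

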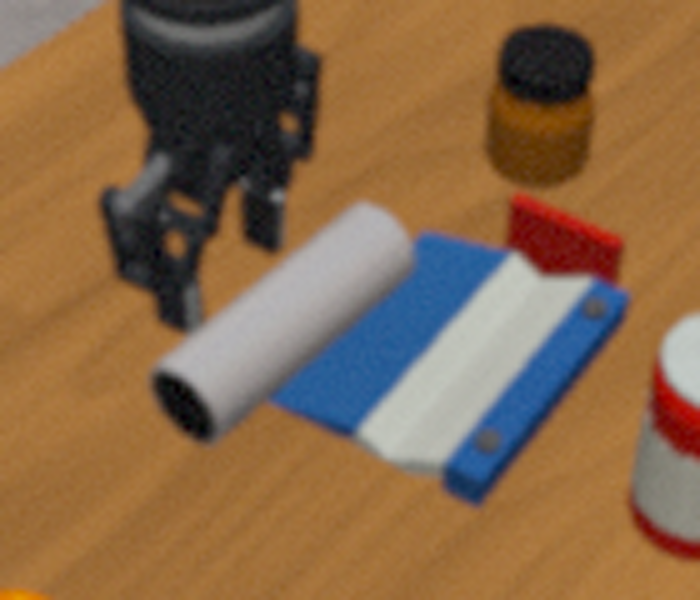

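View pics/zscene2.png

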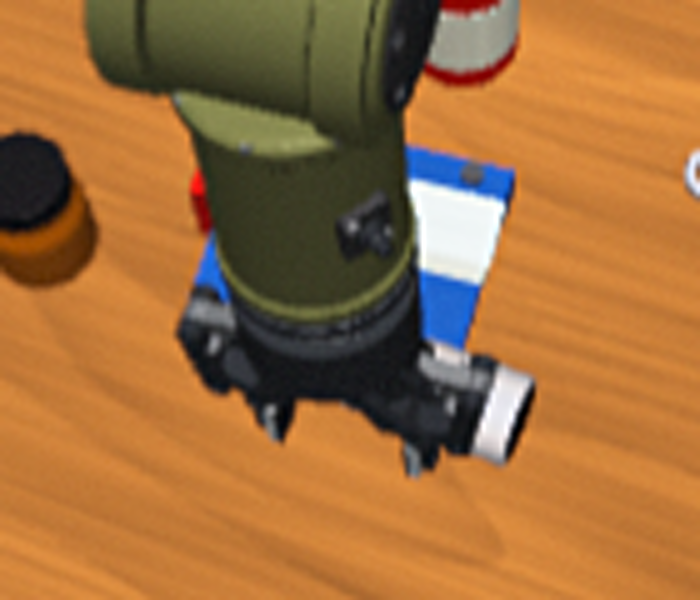

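Emit:
{"fn": "play_rows", "kwargs": {
  "series": [
    [60, -0.2, 0, 0, 0],
    [60, -0.2, 0, 0, 0],
    [60, -0.2, 0, 0, 0],
    [60, -0.2, 0, 0, 0],
    [60, -0.2, 0, 0, 0],
    [60, -0.2, 0, 0, 0],
    [60, -0.2, 0, 0, 0],
    [60, -0.2, 0, 0, 0],
    [60, -0.15, 0, 0, 0],
    [60, -0.15, 0, 0, 0],
    [60, 0, 0, 0, 0]
  ]
}}

```text
t: 9.2
tcp_pos: [0.6659, -0.0819, 0.0137]
eef_rot: [[0.994, 0.109, -0.002], [0.109, -0.994, -0.0], [-0.002, 0.0, -1.0]]
wrist_force: [2.0, -0.1, 1.1]
grip_width: 0.06
```

```bash
python3 look.py 3
```

```text
t 9.20 tcpv [-0.0612 -0.0343  0.0137] yaw err of tool y to v y (deg) -0.01 F [-1.98  0.28  1.14] w 0.06
scene crop origin 161 152
scene 0.8 [293.5, 297.3] [-0.2109 -0.2059  0.0225] [-0.2127 -0.2057  0.029 ]
scene 0.79 [243.9, 207.7] [-0.029  -0.0403  0.0225] [-0.0323 -0.0415  0.029 ]
scene 0.71 [348.6, 236.6] [-0.0378 -0.2998  0.0225] [-0.041  -0.2988  0.029 ]
side crop origin 190 119
side 0.96 [262.4, 190.3] [-0.0342 -0.0387  0.0225] [-0.031  -0.0439  0.029 ]
side 0.86 [183.7, 275.1] [-0.0393 -0.3074  0.0225] [-0.0361 -0.3097  0.029 ]
side 0.8 [153.4, 206.2] [-0.2089 -0.2132  0.0225] [-0.2039 -0.2166  0.029 ]
```

View pics/zside3.png

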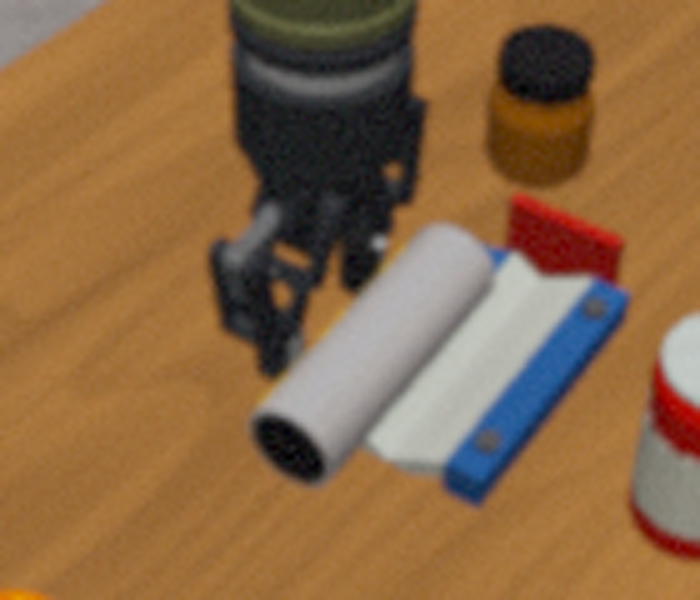

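Emit:
{"fn": "play_rows", "kwargs": {
  "series": [
    [60, -0.1, 0, 0, 0],
    [60, -0.1, 0, 0, 0],
    [60, -0.1, 0, 0, 0],
    [60, -0.1, 0, 0, 0],
    [60, -0.1, 0, 0, 0],
    [60, -0.1, 0, 0, 0],
    [60, 0, 0, 0, 0],
    [60, 0, 0, 0, 0]
  ]
}}

```text
t: 10.4
tcp_pos: [0.6491, -0.0837, 0.0141]
eef_rot: [[0.994, 0.109, -0.0], [0.109, -0.994, -0.0], [-0.0, 0.0, -1.0]]
wrist_force: [-0.5, -0.2, -0.1]
grip_width: 0.06
```

```bash
python3 look.py 4
```

```text
t 10.40 tcpv [-0.0443 -0.0344  0.0141] yaw err of tool y to v y (deg) -0.01 F [ 0.53  0.16 -0.06] w 0.06
scene crop origin 161 152
scene 0.71 [295.2, 296.4] [-0.208  -0.209   0.0225] [-0.2098 -0.2088  0.029 ]
scene 0.7 [248.2, 199.7] [-0.0046 -0.0442  0.0225] [-0.0081 -0.0454  0.029 ]
scene 0.63 [351.2, 236.3] [-0.0355 -0.3056  0.0225] [-0.0387 -0.3046  0.029 ]
side crop origin 190 119
side 0.72 [270.5, 195.9] [-0.0095 -0.0431  0.0225] [-0.0066 -0.0482  0.029 ]
side 0.6 [156.3, 208.3] [-0.1993 -0.2141  0.0225] [-0.1944 -0.2174  0.029 ]
```

View pics/zside4.png

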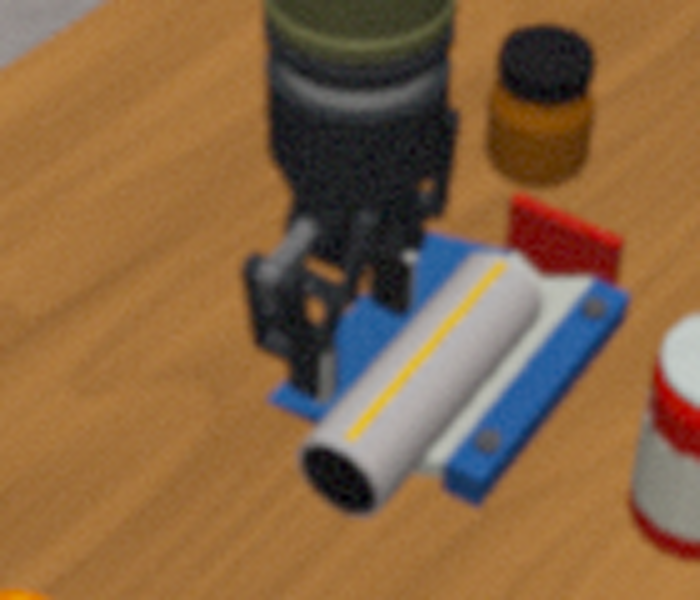

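Run:
```python
from h import *
where(); print(np.round(state()['q'],2))
```

```text
t 10.60 tcpv [-0.0444 -0.0344  0.0141] yaw err of tool y to v y (deg) -0.0 F [-0.2  -1.06 -0.37] w 0.0603
[ 0.4   0.54 -0.4   1.64  0.24  1.01 -1.54]
```

Emit:
{"fn": "play_rows", "kwargs": {
  "series": [
    [60, 0.5, 0, 0, 0],
    [60, 0.5, 0, 0, 0],
    [60, 0, 0, -1, 0],
    [60, 0, 0, -1, 0],
    [60, 0, 0, -1, 0]
  ]
}}

```text
t: 11.22
tcp_pos: [0.6789, -0.0803, 0.1049]
eef_rot: [[0.994, 0.109, -0.0], [0.109, -0.994, 0.0], [-0.0, -0.0, -1.0]]
wrist_force: [-0.3, -0.1, 0.3]
grip_width: 0.0601
```

```bash
python3 look.py 5
```

```text
t 11.22 tcpv [-0.0743 -0.0345  0.1049] yaw err of tool y to v y (deg) -0.0 F [0.26 0.04 0.28] w 0.0601
scene crop origin 161 152
scene 0.89 [294.1, 299.3] [-0.2148 -0.2081  0.0225] [-0.2165 -0.2079  0.029 ]
scene 0.71 [249.8, 198.1] [ 0.0008 -0.0468  0.0225] [-0.0027 -0.0479  0.029 ]
scene 0.68 [352.8, 237.5] [-0.0375 -0.3097  0.0225] [-0.0407 -0.3087  0.029 ]
side crop origin 190 119
side 0.76 [152.0, 205.8] [-0.2124 -0.2141  0.0225] [-0.2073 -0.2175  0.029 ]
side 0.59 [182.0, 271.7] [-0.0469 -0.3035  0.0225] [-0.0436 -0.3059  0.029 ]
side 0.57 [270.8, 195.3] [-0.0099 -0.0412  0.0225] [-0.007  -0.0463  0.029 ]
```

View pics/zside5.png

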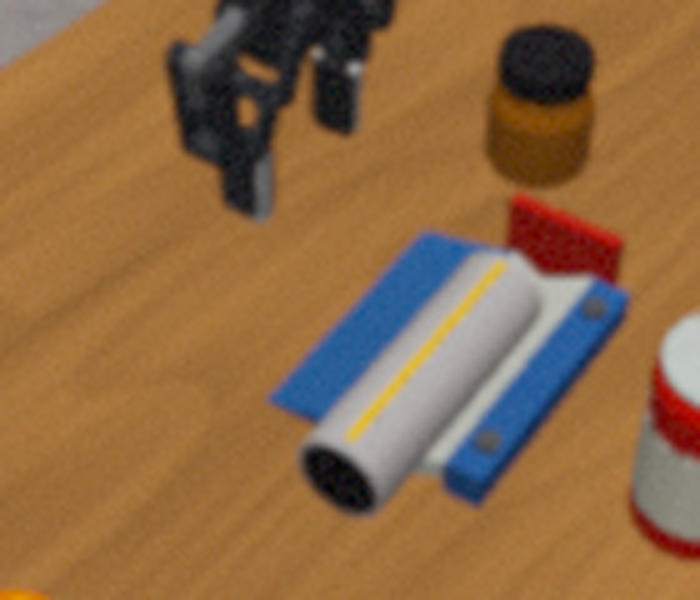

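Emit:
{"fn": "play_rows", "kwargs": {
  "series": [
    [0, 0, -0.5, 0, -1],
    [0, 0, 0, 0, -1],
    [0, 0, 0, 0, -1],
    [0, 0, 0, 0, -1],
    [0, 0, 0, 0, -1],
    [0, 0, 0, 0, -1],
    [0, 0, 0, 0, -1],
    [0, 0, 0, 0, -1],
    [0, 0, 0, 0, -1],
    [0, 0, 0, 0, 0]
  ]
}}

```text
t: 12.68
tcp_pos: [0.6763, -0.0655, 0.1023]
eef_rot: [[-0.107, 0.994, -0.003], [0.994, 0.107, 0.001], [0.001, -0.003, -1.0]]
wrist_force: [-0.4, -0.6, -0.8]
grip_width: -0.0002
```

Run:
```python
from h import *
where(); print(np.round(state()['q'],2),togo([0,-.155,.105]),togo([0,-.155,.014]))
cs,cd=capture('scene'),capture('side')
V2=[]
for n,c,k in (('scene',cs,[250,198]),('side',cd,[271,195])):
    m=pipemask(n,c,k)
    if m is None: print(n,'none');continue
    p,f=fitpipe([(c,m,None)],list(fromv([0,-.046,0])[:2])+[V[2]],z=.029); print(n,tov([p[0],p[1],0]),p[2]-V[2],f)
save(cs,'scene6');save(cd,'side6')
```

```text
t 12.68 tcpv [-0.0733 -0.0495  0.1023] yaw err of tool y to v y (deg) 89.89 F [ 0.44  0.59 -0.84] w -0.0002
[ 0.57  0.57 -0.71  1.5   0.38  1.22 -0.09] [ 3.51288094 -2.45122619 -0.0807893 ] [ 3.50933313 -2.44348993  2.95253209]
scene [-0.00378289 -0.04220038  0.        ] 0.042730670201469145 0.6741477251052856
side [-0.00119968 -0.04122008  0.        ] 0.002145736242788132 0.039406780153512955
```

View pics/scene6.png

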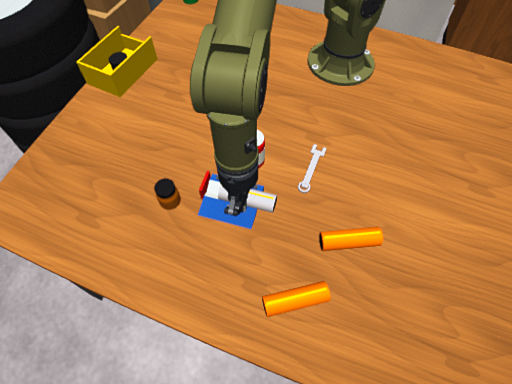

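Emit:
{"fn": "play_rows", "kwargs": {
  "series": [
    [0, 0.9, -0.6, 0, 0],
    [0, 0.9, -0.6, 0, 0],
    [0, 0.9, -0.6, 0, 0],
    [0, 0.8, -0.65, 0, 0],
    [0, 0, 0, 0, 0],
    [0, 0, 0, 0.7, 0],
    [0, 0, 0, 0.7, 0],
    [0, 0, 0, 0.7, 0],
    [0, 0, 0, 0.5, 0],
    [0, 0, 0, 0.3, 0],
    [0, 0, 0, 0, 0]
  ]
}}

```text
t: 14.25
tcp_pos: [0.5924, 0.031, 0.0164]
eef_rot: [[-0.109, 0.994, -0.001], [0.994, 0.109, 0.0], [0.0, -0.001, -1.0]]
wrist_force: [1.0, -0.0, 0.0]
grip_width: -0.0002
```

```bash
python3 look.py 7;python3 -c "
from h import *
print(togo([0,-.155,.014]),togo([0,-.081,.014]))"
```

```text
t 14.25 tcpv [-0.0005 -0.1546  0.0164] yaw err of tool y to v y (deg) 90.01 F [-0.97  0.13  0.04] w -0.0002
scene crop origin 161 152
scene 0.93 [247.2, 194.6] [ 0.0088 -0.0377  0.0225] [ 0.0052 -0.039   0.029 ]
scene 0.81 [296.9, 297.1] [-0.2086 -0.2129  0.0225] [-0.2103 -0.2127  0.029 ]
scene 0.68 [350.5, 238.1] [-0.0405 -0.3047  0.0225] [-0.0436 -0.3037  0.029 ]
side crop origin 190 119
side 0.9 [186.4, 271.9] [-0.0396 -0.2991  0.0225] [-0.0363 -0.3016  0.029 ]
side 0.74 [271.7, 197.0] [-0.0055 -0.0445  0.0225] [-0.0026 -0.0496  0.029 ]
side 0.63 [152.8, 205.2] [-0.2121 -0.2118  0.0225] [-0.2071 -0.2152  0.029 ]
[ 0.01993481 -0.04856732  0.12970946] [-2.44673171 -0.04826449  0.13050888]
```

View pics/zside7.png

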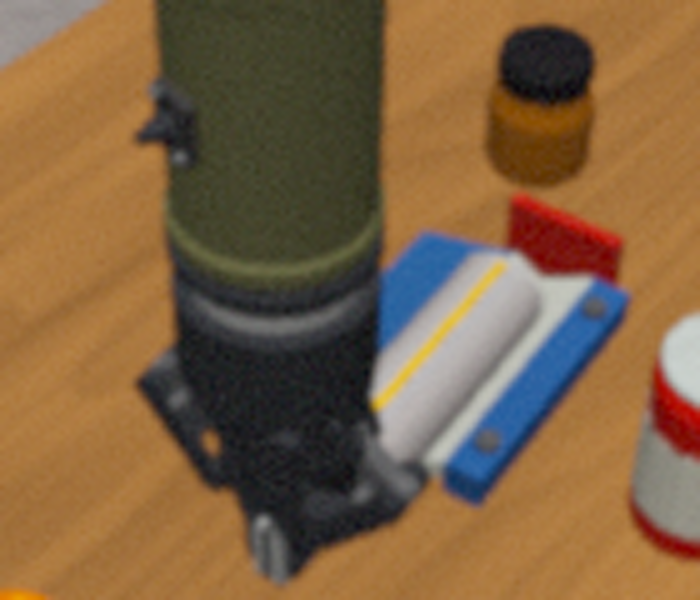

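View pics/zscene7.png

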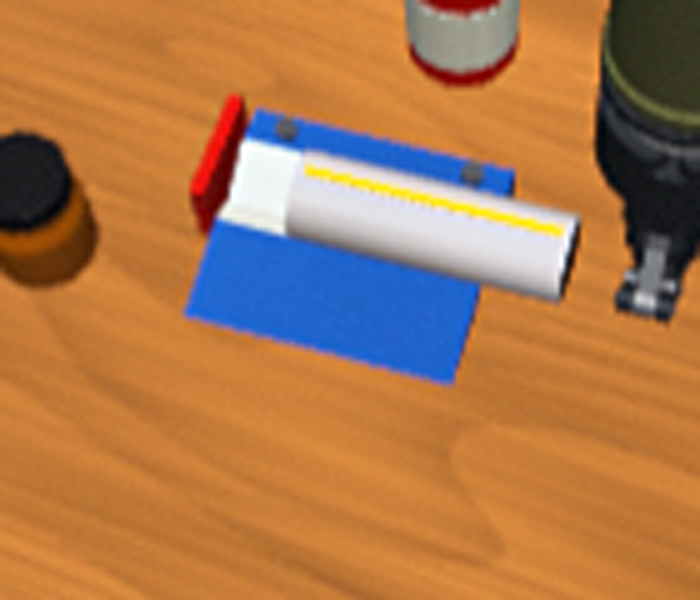

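Emit:
{"fn": "play_rows", "kwargs": {
  "series": [
    [0, -0.2, 0, 0.05, 0],
    [0, -0.2, 0, 0, 0],
    [0, -0.2, 0, 0, 0],
    [0, -0.15, 0, 0, 0],
    [0, -0.15, 0, 0, 0],
    [0, -0.15, 0, 0, 0],
    [0, -0.15, 0, 0, 0],
    [0, -0.15, 0, 0, 0],
    [0, -0.15, 0, 0, 0],
    [0, -0.15, 0, 0, 0],
    [0, -0.15, 0, 0, 0],
    [0, -0.1, 0, 0, 0],
    [0, -0.1, 0, 0, 0],
    [0, -0.1, 0, 0, 0]
  ]
}}

```text
t: 16.2
tcp_pos: [0.5995, -0.0318, 0.0156]
eef_rot: [[-0.109, 0.994, -0.0], [0.994, 0.109, 0.0], [0.0, -0.0, -1.0]]
wrist_force: [-1.6, 2.6, 0.9]
grip_width: 0.0
```

```bash
python3 look.py 8
```

```text
t 16.20 tcpv [-0.0007 -0.0913  0.0156] yaw err of tool y to v y (deg) 90.0 F [ 1.33 -2.8   0.88] w 0.0
scene crop origin 161 152
scene 0.78 [237.5, 195.1] [ 0.001  -0.0147  0.0225] [-0.0025 -0.0161  0.029 ]
scene 0.66 [348.2, 235.7] [-0.0358 -0.2985  0.0225] [-0.039  -0.2976  0.029 ]
scene 0.55 [296.0, 298.2] [-0.2114 -0.2115  0.0225] [-0.2131 -0.2113  0.029 ]
side crop origin 190 119
side 0.93 [154.8, 204.9] [-0.209  -0.2087  0.0225] [-0.204  -0.2121  0.029 ]
side 0.8 [182.8, 273.6] [-0.0429 -0.3058  0.0225] [-0.0396 -0.3082  0.029 ]
```

View pics/zscene8.png

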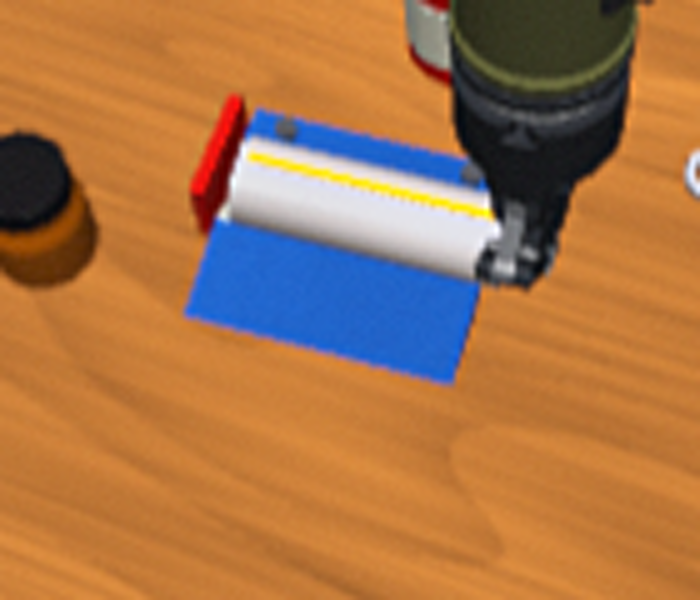

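View pics/zside8.png

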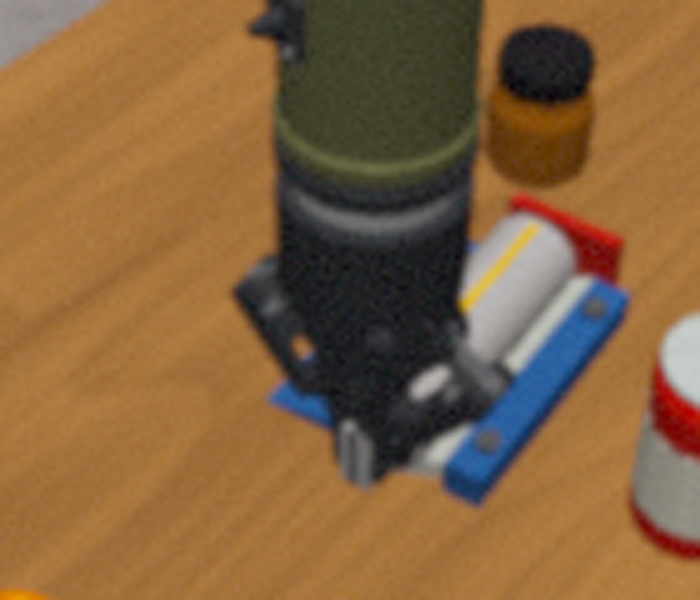

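Emit:
{"fn": "play_rows", "kwargs": {
  "series": [
    [0, -0.1, 0, 0, 0],
    [0, -0.1, 0, 0, 0],
    [0, 0, 0, 0, 0]
  ]
}}

```text
t: 16.77
tcp_pos: [0.6003, -0.0385, 0.0155]
eef_rot: [[-0.109, 0.994, 0.0], [0.994, 0.109, -0.001], [-0.001, -0.0, -1.0]]
wrist_force: [-0.5, 0.8, -1.2]
grip_width: -0.0002
```

Emit:
{"fn": "play_rows", "kwargs": {
  "series": [
    [0, -0.07, 0, 0, 0],
    [0, 0, 0, 0, 0]
  ]
}}

```text
t: 17.02
tcp_pos: [0.6005, -0.0402, 0.0155]
eef_rot: [[-0.109, 0.994, -0.0], [0.994, 0.109, -0.0], [-0.0, -0.0, -1.0]]
wrist_force: [0.6, 0.3, -0.3]
grip_width: -0.0001
```

```bash
python3 look.py 9
```

```text
t 17.02 tcpv [-0.0008 -0.0829  0.0155] yaw err of tool y to v y (deg) 89.98 F [-0.62 -0.23 -0.28] w -0.0001
scene crop origin 161 152
scene 0.89 [236.5, 197.3] [-0.0057 -0.0142  0.0225] [-0.0092 -0.0156  0.029 ]
scene 0.87 [349.7, 237.7] [-0.0399 -0.3027  0.0225] [-0.0431 -0.3017  0.029 ]
scene 0.84 [294.1, 295.4] [-0.2065 -0.2062  0.0225] [-0.2083 -0.2061  0.029 ]
side crop origin 190 119
side 0.85 [281.6, 182.6] [-0.0101  0.007   0.0225] [-0.0072  0.0014  0.029 ]
side 0.8 [152.5, 204.0] [-0.2152 -0.2097  0.0225] [-0.2101 -0.213   0.029 ]
side 0.56 [181.0, 273.3] [-0.0462 -0.3073  0.0225] [-0.0429 -0.3096  0.029 ]
```

View pics/zscene9.png

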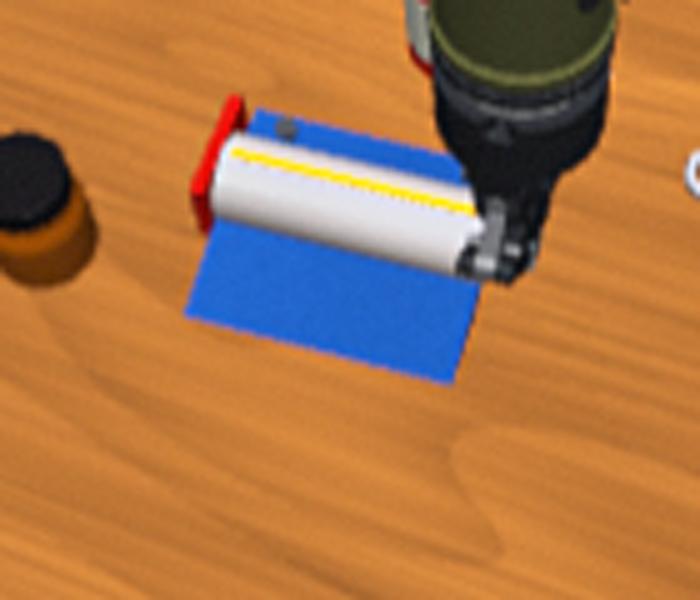

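Almost there; no stop reaction yet. Small steps until the force rises.

Emit:
{"fn": "play_rows", "kwargs": {
  "series": [
    [0, -0.05, 0, 0, 0],
    [0, 0, 0, 0, 0]
  ]
}}

```text
t: 17.48
tcp_pos: [0.6007, -0.0412, 0.0156]
eef_rot: [[-0.109, 0.994, 0.0], [0.994, 0.109, 0.0], [0.0, 0.0, -1.0]]
wrist_force: [-0.1, 1.9, -0.2]
grip_width: 0.0002
```

Emit:
{"fn": "play_rows", "kwargs": {
  "series": [
    [0, -0.05, 0, 0, 0],
    [0, 0, 0, 0, 0]
  ]
}}

```text
t: 17.73
tcp_pos: [0.6008, -0.0428, 0.0156]
eef_rot: [[-0.109, 0.994, -0.0], [0.994, 0.109, 0.0], [0.0, 0.0, -1.0]]
wrist_force: [-0.3, 1.7, 0.3]
grip_width: -0.0003
```

Emit:
{"fn": "play_rows", "kwargs": {
  "series": [
    [0, -0.05, 0, 0, 0],
    [0, 0, 0, 0, 0]
  ]
}}

```text
t: 17.98
tcp_pos: [0.6008, -0.0428, 0.0156]
eef_rot: [[-0.11, 0.994, -0.0], [0.994, 0.11, 0.002], [0.002, -0.0, -1.0]]
wrist_force: [-0.8, 4.9, 0.6]
grip_width: -0.0
```

Emit:
{"fn": "play_rows", "kwargs": {
  "series": [
    [0, -0.04, 0, 0, 0],
    [0, 0, 0, 0, 0]
  ]
}}

```text
t: 18.23
tcp_pos: [0.6008, -0.0427, 0.0156]
eef_rot: [[-0.111, 0.994, -0.0], [0.994, 0.111, 0.003], [0.003, -0.0, -1.0]]
wrist_force: [-2.0, 6.8, 0.4]
grip_width: 0.0003
```

```bash
python3 look.py 10
```

```text
t 18.23 tcpv [-0.0008 -0.0803  0.0156] yaw err of tool y to v y (deg) 90.09 F [ 1.25 -6.97  0.43] w 0.0003
scene crop origin 161 152
scene 0.97 [349.6, 237.7] [-0.04   -0.3025  0.0225] [-0.0432 -0.3015  0.029 ]
scene 0.96 [231.2, 194.0] [-0.0002  0.0015  0.0225] [-0.0037 -0.0001  0.029 ]
scene 0.65 [297.2, 299.0] [-0.2124 -0.2144  0.0225] [-0.2142 -0.2142  0.029 ]
side crop origin 190 119
side 0.83 [184.1, 275.0] [-0.0388 -0.3068  0.0225] [-0.0356 -0.3091  0.029 ]
side 0.75 [282.3, 183.9] [-0.0066  0.0043  0.0225] [-0.0037 -0.0013  0.029 ]
side 0.62 [151.2, 207.7] [-0.2099 -0.2191  0.0225] [-0.2049 -0.2224  0.029 ]
```

View pics/zscene10.png

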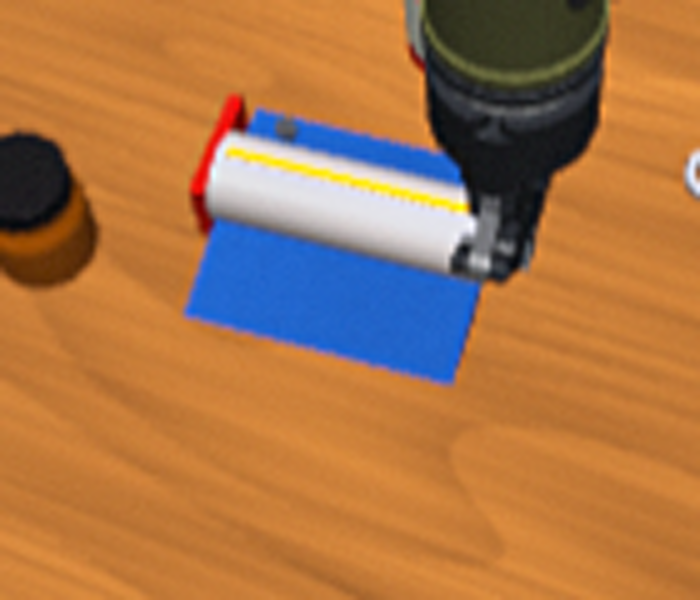

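View pics/zside10.png

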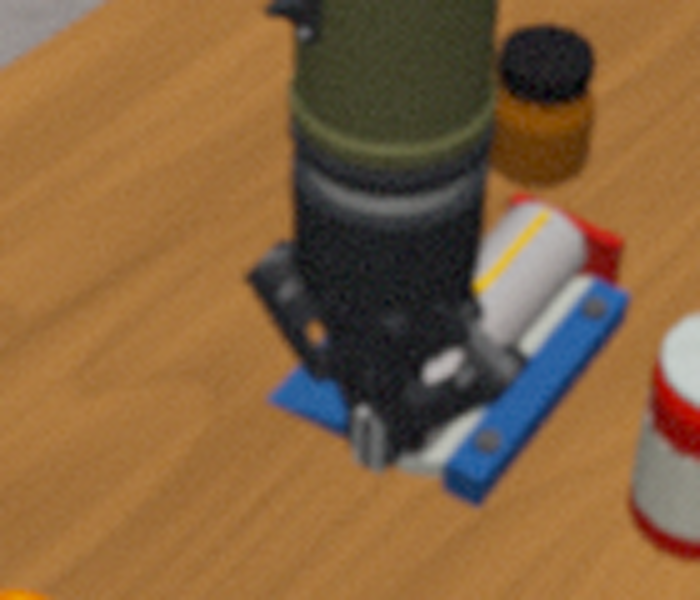

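Emit:
{"fn": "play_rows", "kwargs": {
  "series": [
    [0, 0.3, 0, 0, 0],
    [0, 0.5, 0, 0, 0],
    [0, 0.8, 0, 0, 0],
    [0, 0.8, 0, -0.5, 0],
    [0, 0, 0, -1, 0],
    [0, 0, 0, -1, 0],
    [0, 0, 0, -1, 0],
    [0, 0, 0, 0, 0]
  ]
}}

```text
t: 19.42
tcp_pos: [0.5954, 0.0274, 0.1244]
eef_rot: [[-0.11, 0.994, 0.006], [0.994, 0.11, -0.001], [-0.002, 0.006, -1.0]]
wrist_force: [-0.7, 0.4, 0.5]
grip_width: 0.0001
```

```bash
python3 look.py 11
python3 - <<'E'
from h import *
for n,k in (('scene',[231,194]),('side',[282,184])):
    c=capture(n); m=pipemask(n,c,k)
    if m is None: print(n,'none');continue
    p,f=fitpipe([(c,m,None)],list(fromv([0,0,0])[:2])+[V[2]],z=.029); print(n,tov([p[0],p[1],0]),p[2]-V[2],f)
    for q in ('can','jar','wrench'):
        for l in landmark_of(n,q)[:1]: print(q,l['conf'],onz(c,l['position'],0).round(4))
E
```

```text
t 19.43 tcpv [-0.0031 -0.1506  0.1244] yaw err of tool y to v y (deg) 90.04 F [ 0.63 -0.47  0.47] w 0.0001
scene crop origin 161 152
scene 0.78 [352.5, 236.5] [-0.0352 -0.3087  0.0225] [-0.0384 -0.3076  0.029 ]
scene 0.59 [295.4, 299.2] [-0.2138 -0.2108  0.0225] [-0.2156 -0.2106  0.029 ]
scene 0.58 [229.7, 194.1] [-0.0014  0.005   0.0225] [-0.0049  0.0034  0.029 ]
side crop origin 190 119
side 0.96 [281.5, 180.9] [-0.0132  0.0117  0.0225] [-0.0102  0.006   0.029 ]
side 0.77 [152.3, 208.2] [-0.2069 -0.2188  0.0225] [-0.2019 -0.2221  0.029 ]
side 0.58 [183.1, 275.0] [-0.0404 -0.3078  0.0225] [-0.0372 -0.3102  0.029 ]
scene [-0.00185303  0.00024468  0.        ] 0.013006169592742811 0.0840517207980156
can 0.88 [ 0.4705 -0.1245  0.    ]
wrench 0.78 [0.4521 0.0349 0.    ]
side [-0.00118082  0.00204471  0.        ] 0.0015647376146290526 0.11446909606456757
can 0.58 [ 0.4714 -0.1254  0.    ]
jar 0.56 [ 0.6694 -0.2872  0.    ]
wrench 0.7 [0.4446 0.0455 0.    ]
```

View pics/zscene11.png

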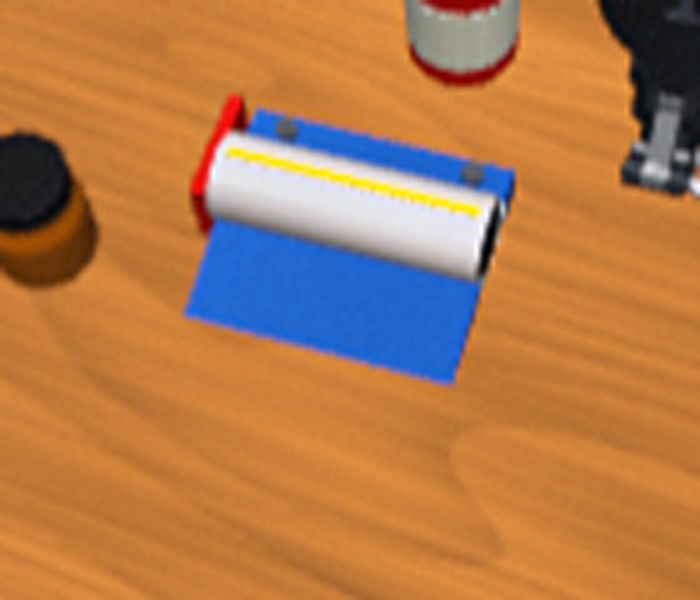

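View pics/zside11.png

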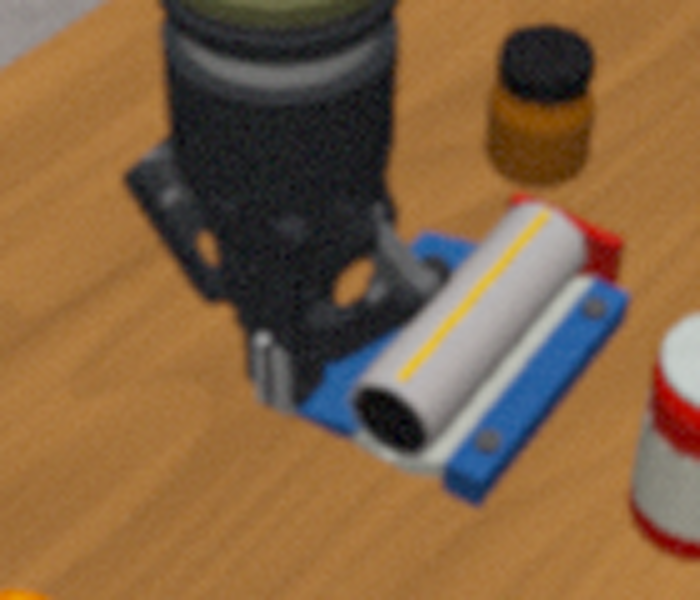

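The pipe lies in the groove against the red stop, and the gripper is clear of it.

```bash
python3 -c "
from plant import *
print(finish_job())"
```

```text
the job is handed in; nothing more can be done
None
```

The pipe now lies in the V-block groove with its end against the red stop plate. I handed the job in at about 19.5 s of the 53 s allowed; no verdict was reported.

- **Rolling:** I pushed it with two spread fingertips over the bench and up the ramp, where it straightened and then dropped into the groove by itself. It was never gripped or lifted.
- **Pushing to the stop:** I pushed the open end with the closed fingers until they stopped moving and the force rose to about 7 N. Then I backed the gripper off clear.
- **Last checks on the pipe:** Fitting its outline in both cameras put the axis 1–2 mm from the groove's middle. It was 0–2 mm from the seat along the groove and 0.002–0.013 rad off parallel.
- **What disagreed:** The network's single-point estimates for the pipe were noisier. After the retreat, the side camera's point was 10 mm off across the groove and 6 mm off along it. I went by the outline fits, the pictures and the force.
- **Bystanders:** The can, jar and wrench show no displacement in the pictures, and the arm stayed well clear of them. Their network positions differ from the start by up to about 14 mm, close to the 15 mm limit. I put that down to detector noise. The scene camera did not find the jar in the final check.

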